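# Brush both faces of a box grater

## Task

Take the box grater by its handle and brush its coarse-holed broad face on the standing brush: press that face flat and gently against the bristles so that the sprung brush head gives a little, and draw the grater along the brush from its left end to its right end (left and right as seen from the robot). Then turn the grater half round and draw the fine-holed face along the brush in the same way, again from left to right. Finally set the grater down gently, upright in the middle of the ceramic plate, and let go; do not tip it over or disturb the pastry brush or the scraper.

Things in the scene. Friction and masses are not known exactly. Their poses are not given: they have to be found in the camera images.
- grater: Loose stainless box grater, 0.38 kg, upright: box 56 (x) by 90 (y) by 140 mm (z), black block handle on top. Origin: underside centre; z up. +x: broad face with 12 large holes (coarse; at the start it looks roughly away from the robot); -x: face with tiny holes (fine). Handle: upright block, 30 (x) by 44 (y) mm, centred, from the box's top (140 mm) to 185 mm high.
- coarse_face (a point): Centre of the grater's coarse face, 70 mm above its underside, 28 mm from its middle plane.
- fine_face (a point): Centre of the grater's fine face, on the other side, at the same height.
- brush_stand: Fixed bent steel bracket carrying the brush, 210 wide, 140 mm high. Origin: on the work surface, 55 mm behind the bristle face at rest; x away from the robot, the way the head is pressed in; y along the brush to its left end; z up. Its 12 mm high foot starts at x = -0.030, behind the bristle face even when pressed in.
- brush_head (a joint): How far the sprung brush head is pressed in along the stand's +x: 0 at rest, 0.020 at its stop; about 1 N to start it and 0.3 N more per mm. 0.008 to 0.012 is a good press.
- brush_face (a point): Centre of the bristle face, on the moving head: at rest at x = -0.055, z = 0.075 in the stand's frame. The flat bristle face is 176 mm long (along y) and 86 mm high (32 to 118 mm above the work surface) and looks towards the robot.
- plate_in (a point): Centre of the flat inner floor of the loose white ceramic plate (240 mm across, 20 mm high), on the floor's upper surface.
- pastry_brush: Bystander: loose silicone pastry brush with a wooden handle, 190 mm long, lying along its x. Origin about its middle, at its underside.
- scraper: Bystander: loose stainless bench scraper lying flat, blade about 100 by 140 mm, wooden handle along its y, up to 24 mm high. Origin: underside centre.
Mind the look-alikes: they are no part of the job. What is shaped like the grater but orange is not meant.

How it is judged:
On the way, in this order (a step that is already met when the one before it is completed fails the run):
1. the coarse face presses the brush in with the grater towards the left end (over 25 mm left of the middle) of the brush (value of joint brush_head above 0.004 m and contact force between grater and brush_stand above 0.5 N and angle between the x axis of grater and the x axis of brush_stand, either way round below 0.2 rad and x of coarse_face in the frame of brush_stand above -0.065 m and angle between grater's own z axis and vertical below 0.25 rad and y of grater in the frame of brush_stand above 0.025 m), for 0.05 s.
2. the coarse face presses the brush in with the grater at the middle (within 15 mm) of the brush (value of joint brush_head above 0.004 m and contact force between grater and brush_stand above 0.5 N and angle between the x axis of grater and the x axis of brush_stand, either way round below 0.2 rad and x of coarse_face in the frame of brush_stand above -0.065 m and angle between grater's own z axis and vertical below 0.25 rad and y of grater in the frame of brush_stand between -0.015 and 0.015 m), for 0.05 s.
3. the coarse face presses the brush in with the grater towards the right end (over 25 mm right of the middle) of the brush (value of joint brush_head above 0.004 m and contact force between grater and brush_stand above 0.5 N and angle between the x axis of grater and the x axis of brush_stand, either way round below 0.2 rad and x of coarse_face in the frame of brush_stand above -0.065 m and angle between grater's own z axis and vertical below 0.25 rad and y of grater in the frame of brush_stand below -0.025 m), for 0.05 s.
4. the fine face presses the brush in with the grater towards the left end (over 25 mm left of the middle) of the brush (value of joint brush_head above 0.004 m and contact force between grater and brush_stand above 0.5 N and angle between the x axis of grater and the x axis of brush_stand, either way round below 0.2 rad and x of fine_face in the frame of brush_stand above -0.065 m and angle between grater's own z axis and vertical below 0.25 rad and y of grater in the frame of brush_stand above 0.025 m), for 0.05 s.
5. the fine face presses the brush in with the grater at the middle (within 15 mm) of the brush (value of joint brush_head above 0.004 m and contact force between grater and brush_stand above 0.5 N and angle between the x axis of grater and the x axis of brush_stand, either way round below 0.2 rad and x of fine_face in the frame of brush_stand above -0.065 m and angle between grater's own z axis and vertical below 0.25 rad and y of grater in the frame of brush_stand between -0.015 and 0.015 m), for 0.05 s.
6. the fine face presses the brush in with the grater towards the right end (over 25 mm right of the middle) of the brush (value of joint brush_head above 0.004 m and contact force between grater and brush_stand above 0.5 N and angle between the x axis of grater and the x axis of brush_stand, either way round below 0.2 rad and x of fine_face in the frame of brush_stand above -0.065 m and angle between grater's own z axis and vertical below 0.25 rad and y of grater in the frame of brush_stand below -0.025 m), for 0.05 s.
At the end, for the whole second after the job is handed in: The grater stands upright (within 0.08 rad) and still on the flat floor of the plate, its middle within 30 mm of the plate's middle and its underside within -4 to +6 mm of the plate's floor, let go; the brush head is back out (less than 3 mm in) (horizontal distance between grater and plate_in below 0.03 m and z of grater in the frame of plate_in between -0.004 and 0.006 m and angle between grater's own z axis and vertical below 0.08 rad and linear speed of grater below 0.02 m/s and angular speed of grater below 0.1 rad/s and value of joint brush_head below 0.003 m); the robot touches nothing.
It fails at once if the grater is tipped by more than 0.5 rad (angle between grater's own z axis and vertical above 0.5 rad).
It fails at once if the grater is rammed into the brush stand (over 40 N) (contact force between grater and brush_stand above 40 N).
It fails at once if the grater is dropped (moves faster than 0.3 m/s while not held) (contact force between grater and the fingers below 0.1 N and linear speed of grater above 0.3 m/s).
It fails at once if the pastry brush is moved by more than 30 mm (distance of pastry_brush from where it was at the start of the episode above 0.03 m).
It fails at once if the scraper is moved by more than 30 mm (distance of scraper from where it was at the start of the episode above 0.03 m).
It also fails if it takes over 58 s, if anything falls off the work surface, if the arm or the gripper's body presses on something with over 40 N, if the wrist force passes 120 N, or if a joint passes its speed limit or range.

## Robot

A 6-joint arm with a two-finger parallel gripper is mounted at the origin on the work surface. World frame = base frame: x ahead of the robot, y to its left, z up, the work surface at z = 0. Lengths are in m, angles in rad, forces in N, time in s.
With the tool pointing down it reaches from about 0.4 to 0.925 m from the base axis. Payload 3.4 kg.
Tool frame: the origin (TCP) lies where the fingers leave the gripper's body, on its centre line; the fingertips stand 73 mm ahead of it and the grasp point (between the pads) lies 54 mm ahead of it (r.hold_point_z is the distance from the TCP to the grasp point, in m); z points along the fingers, y is the line along which they close (so a half turn about z gives the same grasp; the last joint's range is limited). The gripper opens to 85 mm and grips with 20 to 120 N. Pads are 22 mm wide; open, the fingers measure 114 mm over their backs; the gripper's body (76 mm by 85 mm) begins 54 mm behind the grasp point. The pads swing forward as they close: fully open they stand 13 mm farther back than shut.
Start: joints at [-1.196, 0.307, 1.506, -0, 1.328, -0.073], TCP at [0.249, -0.518, 0.304] pointing down, gripper open.
Joint ranges: [-3.12, 3.12], [-1.05, 2.28], [0.14, 2.33], [-1.42, 4.57], [0.1, 2.73], [-2.68, 2.68]. Speed limits (rad/s): [2.57, 2.57, 3.14, 3.14, 3.14, 3.14].

## Interface

Orientations are given as a rotation vector (axis times angle).
In Python, from cell import r, snapshot, calibration, ticket gives the robot as it stands.
- The arm moves only by the shell command python3 -m jog 'ROWS' [OPENING] [FORCE]. ROWS is JSON, one flat list of numbers, 4 for each row, row after row: the shift along the world's x, y, z normalised to -1 to 1, where 1 is 200 mm, then the turn about the world's z normalised to -1 to 1, where 1 is pi/2 rad. A call has 1 to 5 rows; each row shifts and turns the commanded pose from where the row before left it; what a row does not reach is not made up. A row lasts 1/10 s, in which the tool goes at most 50 mm and 8.59 degrees, less where a joint would pass 70% of its speed; a pose out of reach is approached as far as the arm can. A call with a number of a shift or a turn outside -1 to 1 is refused whole. A call with a gripper value outside its range is refused whole. OPENING is the closure, from 0 (fully open) to 1 (shut), set as the call begins (- or left out, the last holds). The fingers move at their own pace and stop on an object; FORCE is the grip in N (left out, the last holds). Time passes only in rows, so rows that do not move let the fingers close. It gives the time, the measured TCP pose, the force, the opening and the grip force at its end, in the units of the state.
- r.get_obs(): the state, without advancing time (a new reading comes with each control period).
- snapshot(name): name is "side" or "top"; returns the picture (420x560x3 uint8, red, green, blue); there is no depth.
- calibration(name): a dict with "fx", "fy", "cx", "cy" (pixels), "k1" (the pictures are not rectified: a ray, as slopes to the right and down, at radius r is drawn at 1 + k1 r^2 times it, then the intrinsics apply), "T" (4x4, takes a point from camera to world coordinates). Camera axes: x right, y down, z forward; pixel columns grow to the right and rows downward; lengths in m; the calibration is good to about 2 mm. A picture is of the moment at which its call begins. calibration takes no time and is no camera call.
- ticket.close_job(): hands the job in; it is judged then, once.
The state is a dict: "clock": time; "joint_positions": joint angles; "qd": joint speeds; "joint_torque": joint torques, N m; "tcp_pos": TCP position; "orientation": TCP orientation; "ft_force": force on the tool from outside, world axes, zero at the start; "torque": the same for the moment, N m; "opening": finger opening in m; "grip_force": force on a finger pad.
Only numpy, scipy, OpenCV 4.12 (cv2) and the standard library are available. Lean on these libraries where they do the work, as an engineer would, in place of code of your own. Each camera call takes 0.05 s, during which the arm holds its last target. There are 200 camera calls.

## Working session

There is one attempt and no reset: what is moved stays moved. The work goes in short steps, Python scripts to look and compute and a shell command to move; the robot and the scene stay as the last step left them, time stands still between calls to the robot, and variables do not carry over. Pictures are saved under pics/ and viewed, at most 10 in all, crops included, and the job is handed in when it is done.

```bash
ls; mkdir -p pics
python3 - <<'E'
from cell import r, snapshot, calibration
import cv2
for n in ("side","top"):
    im=snapshot(n); cv2.imwrite(f"pics/{n}0.png",cv2.cvtColor(im,cv2.COLOR_RGB2BGR))
    c=calibration(n); print({k:(v if k!='T' else v.round(4).tolist() if hasattr(v,'round') else v) for k,v in c.items()})
o=r.get_obs(); print(o)
E
```

```text
pics
{'fx': 508.52322263742377, 'fy': 508.52322263742377, 'cx': 280.14512001854393, 'cy': 212.12084412579205, 'k1': -0.18241109672619604, 'T': [[-0.7338, -0.3546, 0.5794, -0.1185], [-0.6793, 0.3746, -0.6311, 0.6672], [0.0068, -0.8567, -0.5158, 0.6474], [0.0, 0.0, 0.0, 1.0]]}
{'fx': 394.1619233051395, 'fy': 394.1619233051395, 'cx': 279.80362452948054, 'cy': 207.31579673493388, 'k1': -0.11724912128321245, 'T': [[0.0436, -0.9754, 0.216, 0.3377], [-0.999, -0.0429, 0.0079, -0.0502], [0.0015, -0.2162, -0.9764, 0.9778], [0.0, 0.0, 0.0, 1.0]]}
{'clock': 0.1, 'joint_positions': array([-1.19548349e+00,  3.07458692e-01,  1.50754808e+00,  1.15989524e-05,
        1.32838699e+00, -7.34687728e-02]), 'qd': array([ 0.0015438 , -0.00160314, -0.00376886, -0.00025037,  0.00134944,
       -0.00155817]), 'joint_torque': array([ 4.14085553e-04, -4.58529103e+01, -2.52607673e+01, -1.78518385e-04,
        5.58806729e-03, -4.90573086e-06]), 'tcp_pos': array([ 0.24928932, -0.51760095,  0.30309364]), 'orientation': array([-3.06109573e+00, -6.98642708e-01,  4.07652342e-04]), 'ft_force': array([ 0.04524728, -0.18221378,  0.49287296]), 'torque': array([-0.00348725, -0.01874926,  0.02540758]), 'grip_force': 0.0, 'opening': 0.08550289314447604}
```

View pics/side0.png

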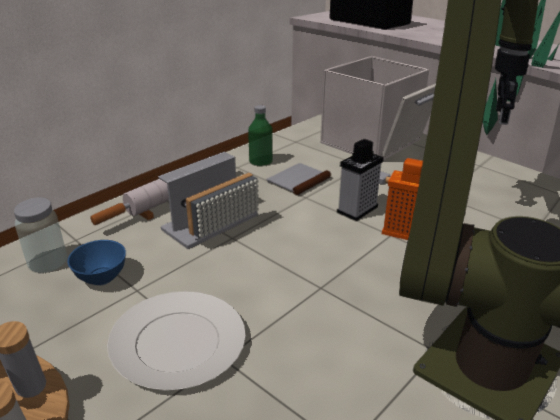

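View pics/top0.png

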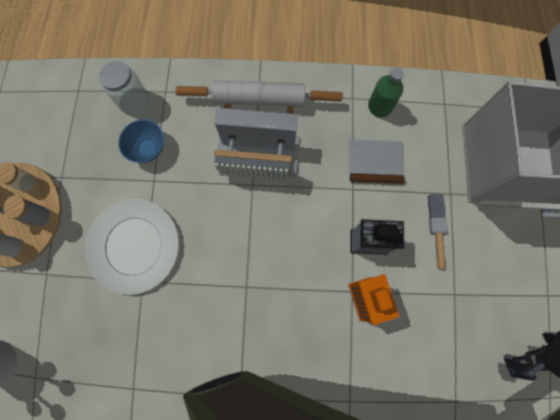

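The side picture shows the grey grater with black handle at (360,185) and the orange decoy at (405,205). In the top picture the grater handle is at (386,233), the brush face at about (254,165), the plate at (133,246), the scraper at (376,160), the pastry brush at (438,230).
Candidates for the grater (top view): steel/black at (380,236), orange at (375,298). I choose the steel one and will check it in a crop.

```bash
cat > h.py <<'E'
import numpy as np, cv2
from cell import r, snapshot, calibration
def cam(n):
    c=calibration(n); K=np.array([[c['fx'],0,c['cx']],[0,c['fy'],c['cy']],[0,0,1]]); return K,np.array([c['k1'],0,0,0,0]),np.array(c['T'])
def onplane(n,px,z):
    K,d,T=cam(n); u=cv2.undistortPoints(np.array(px,float).reshape(-1,1,2),K,d)[:,0]
    D=np.c_[u,np.ones(len(u))]@T[:3,:3].T; t=(z-T[2,3])/D[:,2:]
    return T[:3,3]+t*D
def proj(n,P):
    K,d,T=cam(n); R=T[:3,:3].T; t=-R@T[:3,3]
    return cv2.projectPoints(np.array(P,float).reshape(-1,1,3),cv2.Rodrigues(R)[0],t,K,d)[0][:,0]
E
python3 - <<'E'
from h import *
im=cv2.imread('pics/top0.png'); s=cv2.imread('pics/side0.png')
a=cv2.resize(im[205:265,340:420],None,fx=5,fy=5,interpolation=cv2.INTER_CUBIC)
b=cv2.resize(im[100:190,205:305],None,fx=4,fy=4,interpolation=cv2.INTER_CUBIC)
c=cv2.resize(s[135:220,335:395],None,fx=3.5,fy=3.5,interpolation=cv2.INTER_CUBIC)
W=np.zeros((600,800,3),np.uint8)
W[:300,:400]=a; W[:360,400:800]=b; W[302:302+c.shape[0],:c.shape[1]]=c; cv2.imwrite('pics/crop1.png',W)
hsv=cv2.cvtColor(im,cv2.COLOR_BGR2HSV)
# plate
m=((hsv[...,1]<25)&(hsv[...,2]>150)).astype(np.uint8); m[:,:75]=0;m[:,195:]=0;m[:185]=0;m[310:]=0
cs=max(cv2.findContours(m,0,2)[0],key=cv2.contourArea); print('plate',cv2.fitEllipse(cs))
P=onplane('top',cs[:,0],0.02); print('rim minEnclosing',cv2.minEnclosingCircle(P[:,:2].astype(np.float32)))
# wood bar of brush
m=((hsv[...,1]>70)&(hsv[...,0]<25)).astype(np.uint8)*255
q=np.zeros_like(m); q[145:170,205:305]=m[145:170,205:305]
ys,xs=np.nonzero(q); print('wood',cv2.minAreaRect(np.c_[xs,ys].astype(np.float32)))
E
```

```text
plate ((130.6490020751953, 242.71902465820312), (89.42231750488281, 104.51758575439453), 8.453890800476074)
rim minEnclosing ((0.45682382583618164, 0.32416683435440063), 0.13922880589962006)
wood ((252.975341796875, 155.26332092285156), (76.60160827636719, 6.5027360916137695), 5.355824947357178)
```

View pics/crop1.png

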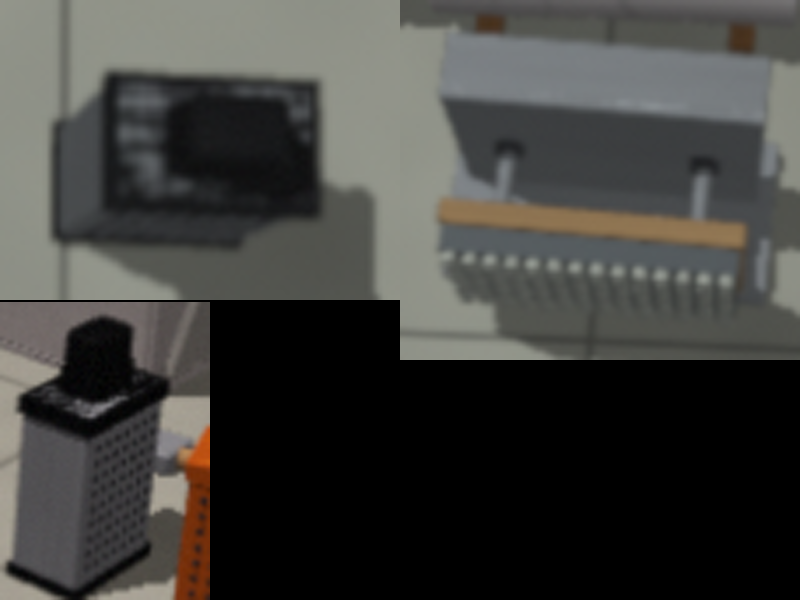

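The crop confirms the steel grater: black rim corners at top-picture (361,220), (404,221), (404,248), (361,247), with the fine-holed face facing the robot. The brush has 14 tip columns, from (216.8,164) to (286.8,170.5).

Run:
```python
from h import *
np.set_printoptions(precision=4,suppress=True)
im=cv2.imread('pics/top0.png'); s=cv2.imread('pics/side0.png')
A=lambda L:[(340+x/5,205+y/5) for x,y in L]
B=lambda L:[(205+(x-400)/4,100+y/4) for x,y in L]
g=onplane('top',A([(107,73),(318,82),(318,214),(103,210)]),.14)
print('rim',g[:,:2],'c',g.mean(0)); print('sides',[np.linalg.norm(g[i]-g[(i+1)%4]) for i in range(4)])
d=g[1]-g[0]+g[2]-g[3]; print('yaw of -y dir', np.arctan2(-d[0],-d[1])*-1) # yaw s.t. +y=(-sin,cos)
gray=im.max(2); m=np.zeros(gray.shape,np.uint8); m[215:252,370:404]=(gray[215:252,370:404]<42)
b=onplane('top',B([(441,200),(747,226),(745,247),(440,219)]),.12); print('bar z.12',b[:,:2],np.linalg.norm(b[0]-b[1]),'c',b.mean(0))
t=onplane('top',B([(447,257),(727,282)]),.115); print('tips z.115',t[:,:2],np.linalg.norm(t[0]-t[1]), 'yaw',np.arctan2(-(t[0]-t[1])[0],(t[0]-t[1])[1]))
# plate: rim ellipse & inner
hs=cv2.cvtColor(im,cv2.COLOR_BGR2HSV)
c=cv2.resize(im[190:305,75:195],None,fx=3.3,fy=3.3,interpolation=cv2.INTER_CUBIC)
c2=cv2.resize(s[165:250,155:275],None,fx=3.3,fy=3.3,interpolation=cv2.INTER_CUBIC)
W=np.zeros((400,800,3),np.uint8);W[:c.shape[0],:396]=c[:400];W[:c2.shape[0],400:796]=c2;cv2.imwrite('pics/crop2.png',W)
```

```text
rim [[ 0.5035 -0.2218]
 [ 0.5035 -0.3153]
 [ 0.4454 -0.3141]
 [ 0.4437 -0.2202]] c [ 0.474  -0.2679  0.14  ]
sides [np.float64(0.09344904244112924), np.float64(0.05802354194988465), np.float64(0.09394143810860145), np.float64(0.05990878535597079)]
yaw of -y dir 0.009019333786233884
bar z.12 [[ 0.6568  0.112 ]
 [ 0.6483 -0.0655]
 [ 0.6355 -0.0648]
 [ 0.6451  0.1116]] 0.17772714150324392 c [0.6464 0.0234 0.12  ]
tips z.115 [[ 0.6239  0.1066]
 [ 0.6156 -0.0553]] 0.16213762563531756 yaw -0.05094074684881948
```

View pics/crop2.png

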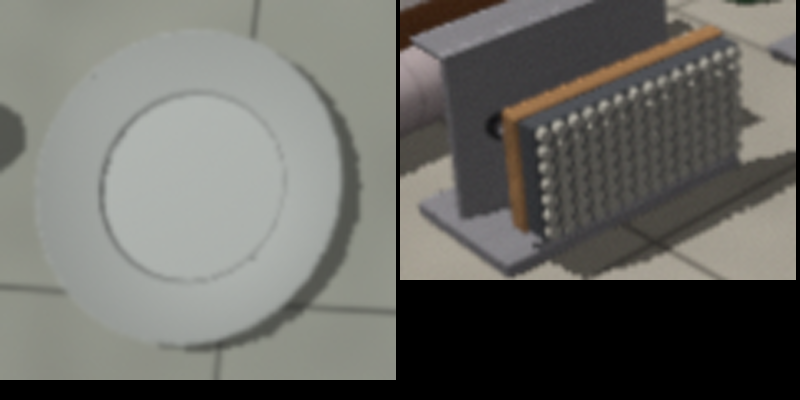

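The plate rim's centre in the top picture is about (132.1,247.1). The corner tips of the brush in the side picture are (197.4,205.3) and (255.9,180.2). I start the approach above the grater and triangulate the brush at the same time.

```bash
python3 - <<'E'
from h import *
np.set_printoptions(precision=4,suppress=True)
print('plate',onplane('top',[(132.1,247.1)],.018),onplane('top',[(133.5,246.5)],.008))
print('plate rim l/r/t/b',onplane('top',[(85.3,247),(178.9,247),(132,199.1),(132,295.2)],.02))
def tri(a,b):
    def P(n,p):
        K,d,T=cam(n); M=np.linalg.inv(T)[:3]; u=cv2.undistortPoints(np.array([[p]],float),K,d)[0,0]; return M,u
    M1,u1=P('top',a);M2,u2=P('side',b); X=cv2.triangulatePoints(M1,M2,u1.reshape(2,1),u2.reshape(2,1)); X=(X[:3]/X[3])[:,0]
    return X,proj('top',[X])[0]-a,proj('side',[X])[0]-b
S=lambda x,y:(155+(x-400)/3.3,165+y/3.3)
print(tri((216.75,164.25),S(540,133))); print(tri((286.75,170.5),S(733,50)))
print('bar ends',tri((205+41/4,100+219/4),S(505,113)))
# grater handle top: dark blob in crop (5x): corners (175,95),(290,95)
print('handle far top edge',onplane('top',[(340+178/5,205+97/5),(340+285/5,205+97/5)],.185))
E
python3 -m jog '[0.14,0.156,0,-0.035,0.14,0.156,0,-0.035,0.14,0.156,0,-0.035,0.14,0.156,0,-0.035,0.14,0.156,0,-0.035]' 0 20
python3 -m jog '[0.14,0.156,0,-0.035,0.14,0.156,0,-0.035,0.14,0.156,0,-0.035,0,0,0,0,0,0,0,0]'
```

```text
plate [[0.4329 0.3195 0.018 ]] [[0.4356 0.3199 0.008 ]]
plate rim l/r/t/b [[0.4262 0.441  0.02  ]
 [0.439  0.2007 0.02  ]
 [0.5545 0.3339 0.02  ]
 [0.3159 0.3061 0.02  ]]
(array([0.6271, 0.1088, 0.1105]), array([-0.5287, -0.7233]), array([0.9391, 0.3216]))
(array([ 0.6179, -0.0545,  0.1117]), array([-0.36  , -0.5223]), array([0.6188, 0.1614]))
bar ends (array([0.6501, 0.1148, 0.1175]), array([-1.2695, -1.6976]), array([2.1908, 0.7766]))
handle far top edge [[ 0.4858 -0.2421  0.185 ]
 [ 0.4877 -0.287   0.185 ]]
clock: 0.6
tcp_pos: [0.3901, -0.3606, 0.3035]
orientation: [-3.129, -0.269, 0.001]
ft_force: [1.2, 0.3, 0.6]
opening: 0.0856
grip_force: 0.0
clock: 1.1
tcp_pos: [0.4738, -0.2675, 0.3034]
orientation: [-3.141, -0.019, 0.002]
ft_force: [-0.5, -0.1, 0.6]
opening: 0.0854
grip_force: 0.0
```

Plate (0.435, 0.320), measured diameter 240 as given. Brush face centre about (0.62, 0.027), yaw about -0.055. The handle centre matches the tool within 2 mm, so I descend and grip.

```bash
python3 -m jog '[0,0.008,-0.13,0,0,0,-0.13,0,0,0,-0.1,0,0,0,-0.07,0,0,0,0,0]' 0 20|tail -5
python3 -m jog '[0,0,0,0,0,0,0,0,0,0,0,0,0,0,0,0,0,0,0,0]' 1 30
python3 -m jog '[0,0,0,0,0,0,0,0,0,0,0,0,0,0,0,0,0,0,0,0]' 1 110
python3 - <<'E'
from h import *
s=snapshot('side'); cv2.imwrite('pics/g1.png',cv2.resize(s[80:300,280:480,::-1],None,fx=2.5,fy=2.5))
E
```

```text
tcp_pos: [0.4711, -0.2672, 0.2156]
orientation: [-3.139, -0.012, 0.008]
ft_force: [-0.5, 0.5, -0.2]
opening: 0.0855
grip_force: 0.0
clock: 2.1
tcp_pos: [0.4739, -0.267, 0.219]
orientation: [3.141, 0.014, 0.003]
ft_force: [0.1, 2.1, 5.1]
opening: 0.0437
grip_force: 33.1
clock: 2.6
tcp_pos: [0.4739, -0.2669, 0.2192]
orientation: [3.14, 0.015, 0.002]
ft_force: [-0.9, 2.4, 7.9]
opening: 0.0432
grip_force: 110.9
```

View pics/g1.png

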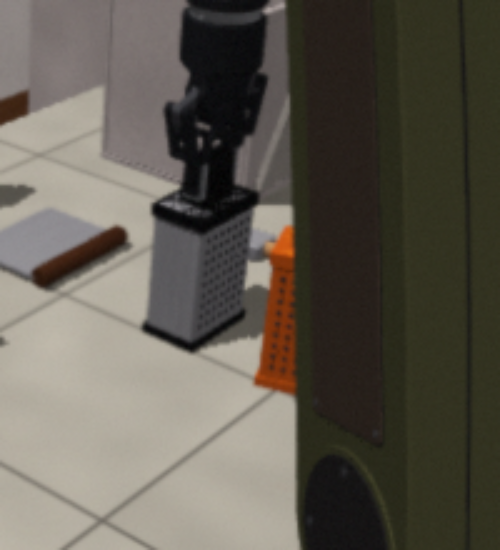

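The grater is held squarely by its handle (fine face at crop (225,285), opening 43 mm). I lift it and carry it in front of the brush's left half.

```bash
python3 -m jog '[0,0,0.04,0,0,0,0.06,0,0,0,0.06,0,0,0,0,0,0,0,0,0]' 1 115|head -4
python3 -m jog '[0.018,0.07,0,-0.0035,0.036,0.145,0,-0.0035,0.036,0.145,0,-0.0035,0.036,0.145,0,-0.0035,0.036,0.145,0,-0.0035]'|head -2
python3 -m jog '[0.036,0.145,0,-0.0035,0.036,0.145,0,-0.0035,0.036,0.145,0,-0.0035,0.036,0.145,0,-0.0035,0.036,0.145,0,-0.0035]'|head -2
python3 -m jog '[0.036,0.145,0,-0.0035,0.036,0.145,0,-0.0035,0.018,0.07,0,-0.002,0,0,0,0,0,0,0,0]'
python3 - <<'E'
from h import *
a=snapshot('side'); b=snapshot('top')
W=np.zeros((560,800,3),np.uint8)
W[:,:400]=cv2.resize(a[100:310,120:270,::-1],(400,560),interpolation=cv2.INTER_CUBIC); W[:560,400:]=cv2.resize(b[90:300,180:330,::-1],(400,560),interpolation=cv2.INTER_CUBIC); cv2.imwrite('pics/g2.png',W)
E
```

```text
clock: 3.15
tcp_pos: [0.4736, -0.267, 0.2504]
orientation: [3.141, 0.014, 0.001]
ft_force: [0.4, 0.3, -5.2]
clock: 3.65
tcp_pos: [0.5055, -0.1357, 0.2492]
clock: 4.15
tcp_pos: [0.5416, 0.0094, 0.2492]
clock: 4.65
tcp_pos: [0.5594, 0.0798, 0.2493]
orientation: [3.139, -0.093, -0.002]
ft_force: [-0.8, -0.0, -4.4]
opening: 0.0428
grip_force: 118.5
```

View pics/g2.png

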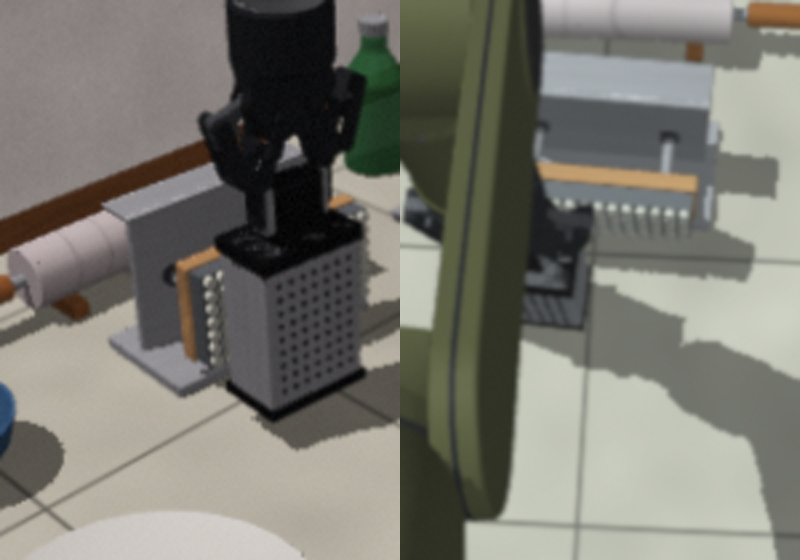

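Side picture: the grater stands plumb in front of the brush's left half (fine face at (325,320) of the crop), with a gap to the tips. I lower it and creep in while watching the force.

```bash
f(){ egrep 'tcp|ft'; }
python3 -m jog '[0,0,-0.045,0,0,0,-0.045,0,0.03,-0.002,0,0,0.03,-0.002,0,0,0.03,-0.002,0,0]'|f
python3 -m jog '[0.02,-0.001,0,0,0.02,-0.001,0,0,0,0,0,0,0,0,0,0]'|f
python3 -m jog '[0.01,-0.0005,0,0,0.01,-0.0005,0,0,0,0,0,0]'|f
python3 -m jog '[0.01,-0.0005,0,0,0.01,-0.0005,0,0,0,0,0,0]'|f
```

```text
tcp_pos: [0.579, 0.0787, 0.232]
ft_force: [0.2, -0.6, -4.4]
tcp_pos: [0.5858, 0.0786, 0.2319]
ft_force: [-0.6, 0.2, -3.6]
tcp_pos: [0.5899, 0.0784, 0.2319]
ft_force: [-0.6, -0.4, -5.6]
tcp_pos: [0.5937, 0.0781, 0.2318]
ft_force: [-2.0, 0.6, -3.7]
```

```bash
f(){ egrep 'tcp|ft|orient'; }
python3 -m jog '[0.01,-0.0005,0,0,0.01,-0.0005,0,0,0,0,0,0,0,0,0,0]'|f
python3 -m jog '[0.01,-0.0005,0,0,0.01,-0.0005,0,0,0,0,0,0,0,0,0,0]'|f
```

```text
tcp_pos: [0.5975, 0.078, 0.2317]
orientation: [-3.14, 0.094, 0.002]
ft_force: [-2.9, 0.6, -4.2]
tcp_pos: [0.6016, 0.0777, 0.2318]
orientation: [-3.14, 0.094, 0.001]
ft_force: [-4.0, 1.1, -4.1]
```

Contact came at x≈0.592. It is now pressed about 9.5 mm, at -4.0 N, which matches the spring given. I draw to the right.

```bash
f(){ egrep 'tcp|ft|orient|clock'; }
for i in 1; do
python3 -m jog '[-0.0014,-0.025,0,0,-0.0014,-0.025,0,0,-0.0014,-0.025,0,0,-0.0014,-0.025,0,0,-0.0014,-0.025,0,0]'|f
python3 -m jog '[-0.0014,-0.025,0,0,-0.0014,-0.025,0,0,-0.0014,-0.025,0,0,-0.0014,-0.025,0,0,-0.0014,-0.025,0,0]'|f
done
```

```text
clock: 7.55
tcp_pos: [0.6003, 0.0523, 0.2318]
orientation: [-3.14, 0.095, 0.001]
ft_force: [-3.8, 2.1, -4.7]
clock: 8.05
tcp_pos: [0.599, 0.0272, 0.2319]
orientation: [3.14, -0.095, -0.0]
ft_force: [-4.2, 2.7, -4.2]
```

```bash
f(){ egrep 'tcp|ft|orient|clock'; }
python3 -m jog '[-0.0014,-0.025,0,0,-0.0014,-0.025,0,0,-0.0014,-0.025,0,0,-0.0014,-0.025,0,0,-0.0014,-0.025,0,0]'|f
python3 -m jog '[-0.0014,-0.025,0,0,-0.0014,-0.025,0,0,-0.0014,-0.025,0,0,-0.0014,-0.025,0,0,0,0,0,0]'|f
python3 - <<'E'
from h import *
a=snapshot('side')
cv2.imwrite('pics/g3.png',cv2.resize(a[80:310,120:350,::-1],(560,560),interpolation=cv2.INTER_CUBIC))
E
```

```text
clock: 8.55
tcp_pos: [0.5976, 0.0023, 0.2319]
orientation: [3.14, -0.094, -0.0]
ft_force: [-3.7, 2.0, -5.3]
clock: 9.05
tcp_pos: [0.5965, -0.0184, 0.2319]
orientation: [3.139, -0.095, 0.0]
ft_force: [-5.1, -0.9, -5.0]
```

View pics/g3.png

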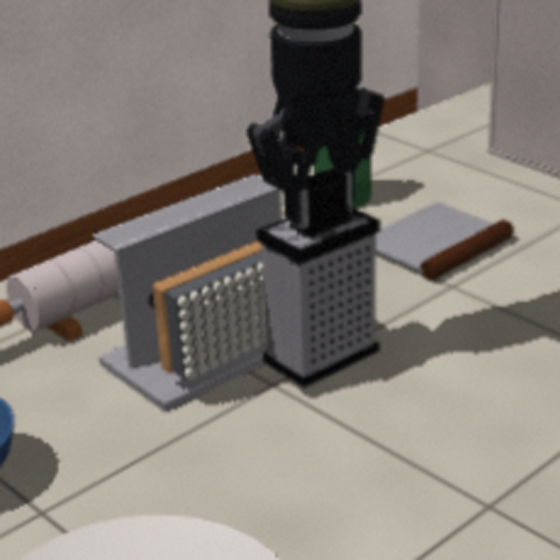

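The coarse pass is done: the grater is upright at the brush's right end, at crop (320,310). I back off and turn it half round (+z, so joint 6 goes from about +1.6 to -1.5), returning left on the way.

```bash
f(){ egrep 'tcp|orient|ft|clock'; }
python3 -m jog '[-0.05,0.003,0,0,-0.1,0.006,0,0,-0.1,0.006,0,0,-0.05,0.003,0,0,0,0,0,0.05]'|f
python3 -m jog '[0,0.022,0,0.091,0,0.022,0,0.091,0,0.022,0,0.091,0,0.022,0,0.091,0,0.022,0,0.091]'|f
python3 -m jog '[0,0.022,0,0.091,0,0.022,0,0.091,0,0.022,0,0.091,0,0.022,0,0.091,0,0.022,0,0.091]'|f
python3 -m jog '[0,0.022,0,0.091,0,0.022,0,0.091,0,0.022,0,0.091,0,0.022,0,0.091,0,0.022,0,0.091]'|f
python3 -m jog '[0,0.022,0,0.091,0,0.022,0,0.091,0,0.022,0,0.091,0,0.022,0,0.091,0,0.022,0,0.091]'|f
python3 -m jog '[0,0.022,0,0.091,0,0,0,0.039,0,0,0,0,0,0,0,0]'|f
python3 - <<'E'
from h import *
print(r.get_obs()['joint_positions'].round(3))
E
```

```text
clock: 9.6
tcp_pos: [0.5358, -0.0136, 0.2326]
orientation: [3.141, 0.031, 0.003]
ft_force: [0.7, 0.5, -5.0]
clock: 10.1
tcp_pos: [0.5383, 0.0084, 0.2328]
orientation: [2.928, 1.134, 0.007]
ft_force: [-0.3, -0.7, -5.4]
clock: 10.6
tcp_pos: [0.5382, 0.0305, 0.2328]
orientation: [2.345, 2.085, 0.006]
ft_force: [0.4, 0.1, -5.1]
clock: 11.1
tcp_pos: [0.5383, 0.0526, 0.2328]
orientation: [1.467, 2.773, 0.004]
ft_force: [0.1, -1.0, -5.0]
clock: 11.6
tcp_pos: [0.5383, 0.0747, 0.2328]
orientation: [0.405, 3.111, 0.001]
ft_force: [0.1, -0.4, -5.1]
clock: 12.0
tcp_pos: [0.5375, 0.0788, 0.2324]
orientation: [0.097, 3.137, 0.0]
ft_force: [0.1, 0.5, -5.1]
[ 0.068  0.327  1.674 -0.     1.137 -1.441]
```

```bash
f(){ egrep 'tcp|ft'; }
python3 -m jog '[0.05,-0.003,0,0,0.07,-0.004,0,0,0.07,-0.004,0,0,0.04,-0.002,0,0,0,0,0,0]'|f
python3 -m jog '[0.02,-0.001,0,0,0.02,-0.001,0,0,0.01,-0.0005,0,0,0.01,-0.0005,0,0,0,0,0,0]'|f
python3 -m jog '[0.01,-0.0005,0,0,0.01,-0.0005,0,0,0,0,0,0,0,0,0,0]'|f
```

```text
tcp_pos: [0.5849, 0.0759, 0.2318]
ft_force: [-0.1, 0.7, -5.1]
tcp_pos: [0.5942, 0.0756, 0.2319]
ft_force: [-0.8, -0.1, -4.6]
tcp_pos: [0.5982, 0.0754, 0.2318]
ft_force: [-2.2, -0.5, -3.9]
```

```bash
f(){ egrep 'tcp|ft'; }
python3 -m jog '[0.01,-0.0005,0,0,0.01,-0.0005,0,0,0,0,0,0,0,0,0,0]'|f
python3 -m jog '[0.01,-0.0005,0,0,0,0,0,0,0,0,0,0]'|f
```

```text
tcp_pos: [0.6023, 0.0752, 0.2318]
ft_force: [-3.8, -0.2, -3.1]
tcp_pos: [0.6043, 0.0751, 0.2318]
ft_force: [-4.3, -0.0, -3.7]
```

Pressed about 10 mm. Now the fine face pass to the right.

```bash
f(){ egrep 'tcp|ft|orient'; }
python3 -m jog '[-0.0014,-0.025,0,0,-0.0014,-0.025,0,0,-0.0014,-0.025,0,0,-0.0014,-0.025,0,0,-0.0014,-0.025,0,0]'|f
python3 -m jog '[-0.0014,-0.025,0,0,-0.0014,-0.025,0,0,-0.0014,-0.025,0,0,-0.0014,-0.025,0,0,-0.0014,-0.025,0,0]'|f
python3 -m jog '[-0.0014,-0.025,0,0,-0.0014,-0.025,0,0,-0.0014,-0.025,0,0,-0.0014,-0.025,0,0,-0.0014,-0.025,0,0]'|f
python3 -m jog '[-0.0014,-0.025,0,0,-0.0014,-0.025,0,0,-0.0014,-0.025,0,0,-0.0014,-0.025,0,0,0,0,0,0]'|f
python3 - <<'E'
from h import *
a=snapshot('side')
cv2.imwrite('pics/g4.png',cv2.resize(a[80:310,120:350,::-1],(560,560),interpolation=cv2.INTER_CUBIC))
E
```

```text
tcp_pos: [0.603, 0.0495, 0.2318]
orientation: [-0.095, -3.14, 0.0]
ft_force: [-3.3, 1.9, -4.5]
tcp_pos: [0.6017, 0.0246, 0.2319]
orientation: [-0.094, -3.14, 0.0]
ft_force: [-3.7, 1.6, -5.1]
tcp_pos: [0.6003, -0.0004, 0.2319]
orientation: [-0.094, -3.14, 0.0]
ft_force: [-3.7, 2.1, -4.8]
tcp_pos: [0.5992, -0.0212, 0.2319]
orientation: [0.095, 3.14, -0.002]
ft_force: [-4.4, -0.3, -4.7]
```

View pics/g4.png

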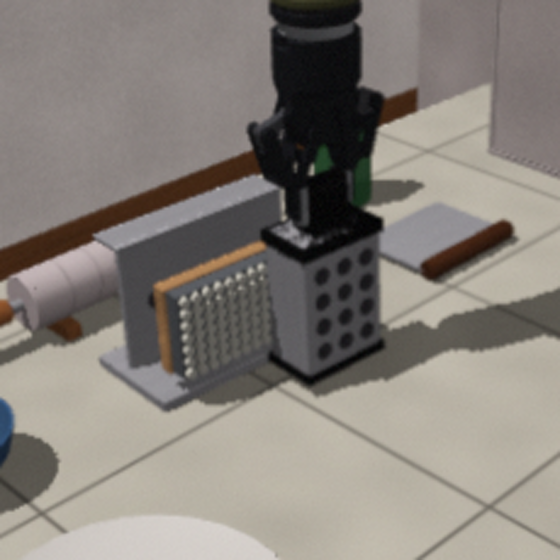

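The fine pass is done (coarse face now towards the robot, grater upright). I back off, lift and carry it to the plate.

```bash
f(){ egrep 'tcp|ft|orient'; }
python3 -m jog '[-0.05,0.003,0,0,-0.1,0.006,0.05,0,-0.1,0.006,0.075,0,-0.05,0.003,0.075,0,0,0,0,0]'|f
python3 -m jog '[-0.022,0.07,0,0,-0.044,0.141,0,0,-0.044,0.141,0,0,-0.044,0.141,0,0,-0.044,0.141,0,0]'|f
python3 -m jog '[-0.044,0.141,0,0,-0.044,0.141,0,0,-0.044,0.141,0,0,-0.044,0.141,0,0,-0.044,0.141,0,0]'|f
python3 -m jog '[-0.044,0.141,0,0,-0.044,0.141,0,0,-0.022,0.07,0,0,0,0,0,0,0,0,0,0]'|f
python3 - <<'E'
from h import *
a=snapshot('side')
cv2.imwrite('pics/g5.png',cv2.resize(a[140:420,40:320,::-1],(560,560),interpolation=cv2.INTER_CUBIC))
E
```

```text
tcp_pos: [0.5401, -0.0164, 0.275]
orientation: [0.094, 3.133, -0.001]
ft_force: [0.6, 0.4, -4.6]
tcp_pos: [0.5, 0.1123, 0.2714]
orientation: [0.095, 3.139, 0.001]
ft_force: [1.1, -0.5, -4.7]
tcp_pos: [0.4557, 0.2537, 0.2714]
orientation: [0.094, 3.139, 0.001]
ft_force: [0.8, -0.1, -5.2]
tcp_pos: [0.4337, 0.322, 0.2714]
orientation: [0.093, 3.14, -0.002]
ft_force: [0.4, 0.2, -4.6]
```

View pics/g5.png

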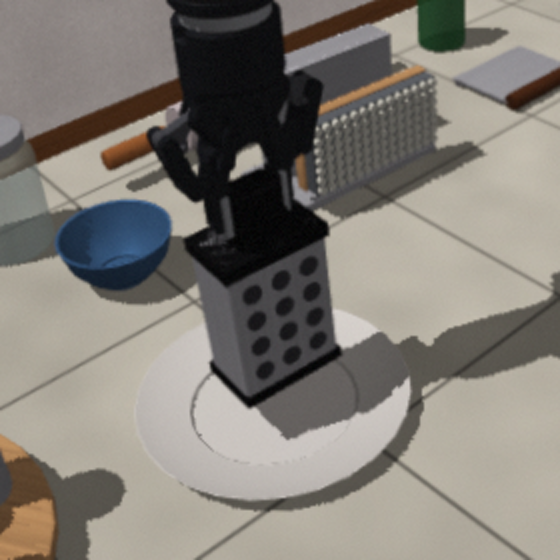

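The grater hangs over the plate's middle, upright. I lower it and feel for the floor.

```bash
f(){ egrep 'tcp|ft'|tr '\n' ' ';echo; }
python3 -m jog '[0.005,-0.008,-0.05,0,0,0,-0.06,0,0,0,-0.04,0,0,0,-0.02,0,0,0,0,0]'|f
python3 -m jog '[0,0,-0.01,0,0,0,-0.01,0,0,0,0,0]'|f
python3 -m jog '[0,0,-0.01,0,0,0,0,0,0,0,0,0]'|f
python3 -m jog '[0,0,-0.005,0,0,0,0,0,0,0,0,0]'|f
```

```text
tcp_pos: [0.4342, 0.3196, 0.2367] ft_force: [0.7, -0.2, -5.0] 
tcp_pos: [0.4346, 0.3203, 0.2339] ft_force: [0.5, -0.1, -5.6] 
tcp_pos: [0.4346, 0.3203, 0.2319] ft_force: [0.7, 0.1, -5.3] 
tcp_pos: [0.4346, 0.3202, 0.2309] ft_force: [-0.0, 0.6, -4.7]
```

```bash
f(){ egrep 'tcp|ft'|tr '\n' ' ';echo; }
python3 -m jog '[0,0,-0.005,0,0,0,-0.005,0,0,0,0,0,0,0,0,0]'|f
python3 -m jog '[0,0,-0.005,0,0,0,0,0,0,0,0,0]'|f
python3 -m jog '[0,0,-0.005,0,0,0,0,0,0,0,0,0]'|f
```

```text
tcp_pos: [0.4346, 0.3202, 0.2288] ft_force: [0.5, 0.1, -4.4] 
tcp_pos: [0.4346, 0.3202, 0.2279] ft_force: [0.2, 0.2, -5.4] 
tcp_pos: [0.4346, 0.3202, 0.2269] ft_force: [-0.2, -0.0, -5.3]
```

```bash
f(){ egrep 'tcp|ft'|tr '\n' ' ';echo; }
python3 -m jog '[0,0,-0.005,0,0,0,0,0,0,0,0,0]'|f
python3 -m jog '[0,0,-0.005,0,0,0,0,0,0,0,0,0]'|f
```

```text
tcp_pos: [0.4346, 0.3202, 0.2258] ft_force: [-0.6, -0.5, -4.9] 
tcp_pos: [0.4346, 0.3202, 0.2248] ft_force: [0.2, -0.8, -4.3]
```

```bash
f(){ egrep 'tcp|ft'|tr '\n' ' ';echo; }
python3 -m jog '[0,0,-0.004,0,0,0,0,0,0,0,0,0]'|f
python3 -m jog '[0,0,-0.004,0,0,0,0,0,0,0,0,0]'|f
```

```text
tcp_pos: [0.4347, 0.3203, 0.2243] ft_force: [-0.5, -0.5, -2.7] 
tcp_pos: [0.4349, 0.3202, 0.2243] ft_force: [-1.0, -2.0, 6.1]
```

Contact with the plate's floor at TCP z≈0.2245. I ease off slightly, release and withdraw straight up.

```bash
f(){ egrep 'tcp|ft|open|grip'|tr '\n' ' ';echo; }
python3 -m jog '[0,0,0.003,0,0,0,0,0,0,0,0,0]' 1 20|f
python3 -m jog '[0,0,0,0,0,0,0,0,0,0,0,0,0,0,0,0]' 0.4 20|f
python3 -m jog '[0,0,0,0,0,0,0,0,0,0,0,0,0,0,0,0]' 0 20|f
python3 -m jog '[0,0,0.02,0,0,0,0.04,0,0,0,0.1,0,0,0,0.15,0,0,0,0.15,0]'|f
python3 -m jog '[0,-0.1,0.15,0,0,-0.2,0,0,0,-0.2,0,0,0,-0.2,0,0,0,0,0,0]'|f
python3 - <<'E'
from h import *
a=snapshot('side');b=snapshot('top')
W=np.zeros((420,800,3),np.uint8)
W[:,:400]=cv2.resize(a[140:420,40:307,::-1],(400,420)); W[:,400:]=cv2.resize(b[60:320,60:308,::-1],(400,420)); cv2.imwrite('pics/g6.png',W)
E
```

```text
tcp_pos: [0.4349, 0.3203, 0.2243] ft_force: [0.3, -2.2, 5.7] opening: 0.0431 grip_force: 119.5 
tcp_pos: [0.4346, 0.3204, 0.2237] ft_force: [-0.8, 0.4, -0.1] opening: 0.0514 grip_force: 0.0 
tcp_pos: [0.4347, 0.3202, 0.2239] ft_force: [0.0, -0.7, -0.0] opening: 0.0853 grip_force: 0.0 
tcp_pos: [0.4344, 0.3201, 0.3172] ft_force: [0.7, -0.1, 0.2] opening: 0.0853 grip_force: 0.0 
tcp_pos: [0.4341, 0.1765, 0.3468] ft_force: [-0.2, -0.0, -0.4] opening: 0.0856 grip_force: 0.0
```

View pics/g6.png

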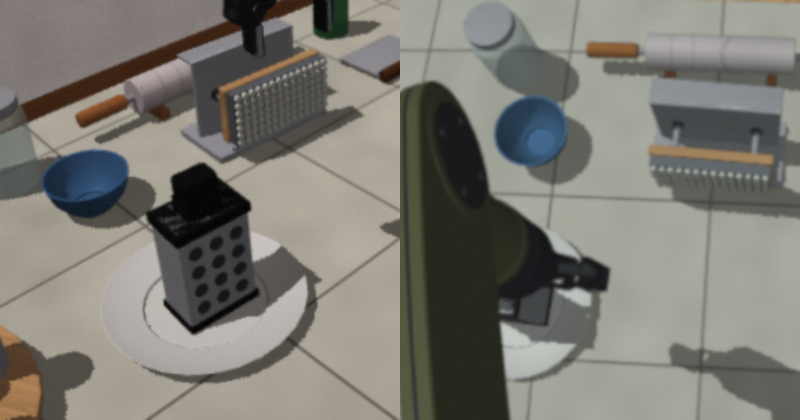

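The grater stands upright in the middle of the plate (base centre at crop (212,297), floor centre at about (206,298)). The gripper is clear and the brush head is back out.

```bash
python3 -c "
from cell import ticket
print(ticket.close_job())"
```

```text
the job is handed in; nothing more can be done
None
```

I brushed both faces of the grater left to right (coarse, then fine), set it down upright in the middle of the plate and let go, and handed the job in; no verdict was shown.

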